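Take the stepped gauge off its keeper hook

ROBOT

A 7-joint arm with a two-finger parallel gripper is mounted at the origin on the work surface. World frame = base frame: x ahead of the robot, y to its left, z up, the work surface at z = 0. Lengths are in m, angles in rad, forces in N, time in s.
With the tool pointing down it reaches from about 0.425 to 0.975 m from the base axis. Payload 16.7 kg.
Tool frame: the origin (TCP) lies midway between the tips of the shut fingers; the grasp point (between the pads) lies 19 mm behind it; z points along the fingers, y is the line along which they close (so a half turn about z gives the same grasp; the last joint's range is limited). The gripper opens to 85 mm and grips with 20 to 120 N. Pads are 22 mm wide; open, the fingers measure 114 mm over their backs; the gripper's body (76 mm by 85 mm) begins 54 mm behind the grasp point. The pads swing forward as they close: fully open they stand 13 mm farther back than shut.
Start: joints at [1.159, 0.426, 0.074, 1.606, -0.034, 1.111, -0.067], TCP at [0.175, -0.652, 0.231] pointing down, gripper open.
Joint ranges: [-2.85, 2.85], [-0.5, 2.14], [-1.23, 1.37], [0.21, 2.46], [-1.02, 4.16], [0.16, 2.05], [-2.73, 2.73]. Speed limits (rad/s): [1.89, 1.89, 2.39, 2.39, 3.01, 3.01, 3.01].

INTERFACE

Orientations are given as a unit quaternion [x, y, z, w].
In Python, from bench import bot gives the robot as it stands.
- The arm moves only by the shell command python3 steer.py FILE [FORCE], which reads ROWS from the file FILE. ROWS is a JSON list of rows, 1 to 5 of them, each of 5 numbers: dx, dy, dz in m, then a turn about the tool's z in rad, then the finger opening in m; each row shifts and turns the commanded pose from where the row before left it, along the tool's axes as they then stand; what a row does not reach is not made up. A row lasts 1/8 s, in which the tool goes at most 0.0625 m and 0.188 rad, less where a joint would pass 70% of its speed; a pose out of reach is approached as far as the arm can. The fingers move at their own pace and stop on an object; FORCE is the grip in N (left out, the last holds). Time passes only in rows, so rows that do not move let the fingers close. It prints the time, the measured TCP pose, the force, the opening and the grip force at its end. Input that does not fit is refused with a message, and nothing moves.
- bot.read_state(): the state, without advancing time (a new reading comes with each control period).
- bot.get_image(name): name is "side" or "top"; returns a dict with "image" (420x560x3 uint8, red, green, blue), "fov_y" (degrees; the focal length in pixels is half the picture's height over the tangent of half this angle, whatever the lens; pixels are square), "cx", "cy" (the principal point, pixels), "rvec" (rotation vector, rad) and "tvec" (3), from world to camera coordinates, as OpenCV has them. Camera axes: x right, y down, z forward; pixel columns grow to the right and rows downward; lengths in m; the calibration is good to about 2 mm. A picture is of the moment at which its call begins. There is no depth.
- bot.finish_job(): hands the job in; it is judged then, once.
The state is a dict: "time_s": time; "q": joint angles; "qvel": joint speeds; "tau": joint torques, N m; "tcp_pos": TCP position; "eef_rot": TCP orientation; "force": force on the tool from outside, world axes, zero at the start; "ft_torque": the same for the moment, N m; "gripper_width": finger opening in m; "finger_force": force on a finger pad.
Only numpy, scipy, OpenCV 4.12 (cv2) and the standard library are available. Lean on these libraries where they do the work, as an engineer would, in place of code of your own. Each camera call takes 0.05 s, during which the arm holds its last target. There are 200 camera calls.

TASK

In the mould shop, turn the gauge carousel by its upright pin until the arm carrying the stepped plate gauge stands over the index pointer of the stand, and leave it there. Then press that hook's sprung keeper down and work the gauge out over it and off the hook without wrenching it against the keeper or leaning hard on the carousel, and set it gently upright, foot first, fully home in the slot of the wooden block. Leave the round gauge on its hook and the other things on the bench where they are.

Things in the scene. Friction and masses are not known exactly. Their poses are not given: they have to be found in the camera images.
- carousel (a joint): Turn of the carousel since the start (rad), growing counter-clockwise seen from above; 0 at the start. The stepped gauge's arm then stands 0.6 to 1.5 rad clockwise of the index pointer, so turn it counter-clockwise by the angle between them. It turns freely with a little bearing friction (0.09 N m) coasts a few degrees after a quick push, stays where it is left; stops 2.6 rad either way.
- turn_pin (a point): Top end, on its axis, of the upright turning pin of the short arm: 12 mm diameter, standing 50 mm above that arm, 100 mm from the carousel axis. Seen from above the pin is 120 degrees clockwise of the stepped gauge's arm; the round gauge's arm is 120 degrees counter-clockwise of that arm.
- stand: The fixed grey stand of the carousel: round foot 190 mm across, 14 mm thick, post 34 mm; origin at the centre of its foot on the bench, on the carousel axis. Its own -x axis points along the index pointer.
- index (a point): On the index pointer: a flat steel bar on the bench, 16 mm wide, 8 mm thick, from the stand's foot to 200 mm from the axis, with a short upright peg (10 mm diameter, top at 34 mm) at 194 mm. This point is on the bar, 177 mm from the axis: the end of the stepped gauge's arm must stand over it.
- hook_tip (a point): Above the outer end of the hook arm that carries the stepped gauge, 177 mm from the carousel axis, at saddle height, 200 mm above the bench. The end lip there, 5 mm long, rises to 3 mm below saddle height, 2 mm above the cheeks: lift the gauge a few mm to draw it over.
- saddle (a point): Top middle of the raised saddle of that hook, 125 mm from the axis: the gauge hangs here. The saddle is 10 mm long along the arm (the gauge is thicker), 12 mm wide, and 5 mm higher than the arm inward of it and the two thin cheeks outward of it; so fingertips either side of the gauge can go to 5 mm below this point, but must be lifted above it before they move outward over the saddle.
- keeper (a joint): Sprung keeper of the stepped gauge's hook (rad). 0 = closed; 0.5 = pressed fully down, its nose 5 mm below saddle height. From about 0.37 the gauge can slide out over it. The spring takes about 2 N down on the nose to start and 4 N when fully down (more nearer the hinge), and shuts it when let go. Pulling the gauge outward against it only jams it shut.
- gauge: Stepped steel plate gauge, 0.48 to 0.72 kg, 16 mm thick along its own x (along the arm as it hangs), 46 mm wide (y), z up, hole 22 by 22 mm. Origin: middle of the hole's upper edge, resting on the saddle. Solid head above it 34 mm tall, to be pinched across the thickness from above, one finger outward over the keeper. Below the hole 26 mm at full width, then the foot.
- gauge_foot (a point): Middle of the end of the gauge's square foot, 86 mm below the gauge's origin; the foot is 34 mm wide, 16 mm thick and 38 mm long. While it hangs the gauge can rise 8 mm before the hole's lower edge meets the arm, which is not enough to clear the closed keeper.
- round_gauge: The other gauge on the carousel: same head and hole, but below it a round disc 64 mm across, 16 mm thick. Hangs on the other hook arm, 120 degrees counter-clockwise of the first; origin at the hole's upper edge. Stays there.
- saddle_b (a point): Saddle of the round gauge's hook, 200 mm above the bench.
- rack: Fixed wooden block, 80 (x) by 110 (y) by 48 mm tall, with one blind slot in the middle of its top; origin at the centre of its underside. It stands at either of two places, the grey tray of brass fittings at the other.
- slot (a point): Middle of the slot's mouth, at the block's top, 48 mm above the bench. The slot is 21 mm wide along the block's x, 40 mm along its y and 32 mm deep: the gauge's foot (16 by 34 mm) goes in with its thickness along the block's x, either way round.
- tray: Fixed grey tray of brass fittings, 85 by 115 by 34 mm; origin under its centre.
- hammer: Ball hammer lying on the bench; a bystander.
- bushing: Brass bushing, 38 mm across, 30 mm tall, standing on the bench; a bystander.
- clamp: Dark C-clamp lying on the bench, about 80 by 160 mm, 21 mm high; a bystander.
- wrench: Wrench lying on the bench; a bystander.
- spray_can: Spray can, 66 mm across, 200 mm tall; a bystander.
- hub (a point): Centre of the carousel's hub on its axis, at saddle height (200 mm). Hub 56 mm across, 36 mm tall, with a cap 6 mm above this. Three level steel arms 120 degrees apart, 12 mm wide, 9 mm tall, top 5 mm below saddle height: two hook arms reaching 179 mm from the axis and a short arm (110 mm) with the turning pin. Only the pin and the gauges stand higher.
- keeper_nose (a point): Upper edge of the keeper's free nose. The keeper is a brass flap 6 mm wide and 36 mm long, hinged between the arm's cheeks 171 mm from the axis, 8 mm below saddle height, sloping up inwards to this nose: closed, 12 mm above saddle height and 141 mm from the axis, 8 mm outward of the gauge. It fits inside the gauge's hole.
- halfway (a point): Top middle between the cheeks of that hook, 15 mm outward of the saddle, 5 mm lower. Moved here, the gauge rests on the pressed keeper and its weight holds it down. Farther out (about 20 mm) a finger reaching below the hole's upper edge on the gauge's inward side catches the keeper's nose and jams: let go here and take the head again higher, fingertips above the saddle's top.

How it is judged:
On the way, in this order (a step that is already met when the one before it is completed fails the run):
1. the stepped gauge's arm stands over the index pointer, at rest, the gauge still on its hook (horizontal distance between hook_tip and index below 0.015 m and velocity of joint carousel between -0.05 and 0.05 rad/s and distance between gauge and saddle below 0.02 m), for 0.2 s.
2. the keeper is pressed down with the gauge still on its saddle (value of joint keeper above 0.35 rad and distance between gauge and saddle below 0.02 m), for 0.1 s.
3. the gauge is off the hook (x of gauge in the frame of stand below -0.19 m and height (world z) of gauge above 0.15 m and value of joint keeper below 0.1 rad), for 0.1 s.
At the end, for the whole second after the job is handed in: The stepped gauge stands released, at rest and upright (0.12 rad) in the slot, foot at least 27 mm down and within 8 mm of the slot's middle; its arm's end is still within 18 mm of over the index point; the round gauge hangs within 25 mm of its saddle (horizontal distance between gauge_foot and slot below 0.008 m and z of gauge_foot in the frame of slot below -0.027 m and angle between gauge's own z axis and vertical below 0.12 rad and linear speed of gauge below 0.02 m/s and horizontal distance between hook_tip and index below 0.018 m and distance between round_gauge and saddle_b below 0.025 m); the robot touches nothing.
It fails at once if the gauge is wrenched against the keeper (over 25 N) (contact force between gauge and keeper above 25 N).
It fails at once if the robot leans hard on the carousel or a keeper (over 45 N) (contact force between any of the fingers, the arm and carousel above 45 N).
It fails at once if the gauge is dropped or thrown (over 0.8 m/s) (linear speed of gauge above 0.8 m/s).
It fails at once if the round gauge is lifted or knocked off its hook (distance between round_gauge and saddle_b above 0.04 m).
It fails at once if a bystander is pushed more than 30 mm (distance of any of hammer, bushing, clamp, wrench, spray_can from where it was at the start of the episode above 0.03 m).
It also fails if it takes over 64 s, if anything falls off the work surface, if the arm or the gripper's body presses on something with over 40 N, if the wrist force passes 120 N, or if a joint passes its speed limit or range.

## Working session

There is one attempt and no reset: what is moved stays moved. The work goes in short steps, Python scripts to look and compute and a shell command to move; the robot and the scene stay as the last step left them, time stands still between calls to the robot, and variables do not carry over. Pictures are saved under pics/ and viewed, at most 10 in all, crops included, and the job is handed in when it is done.

```bash
ls; mkdir -p pics
cat > h.py <<'E'
import numpy as np, cv2
from bench import bot
def cam(n):
    d=bot.get_image(n); im=d["image"]; h=im.shape[0]
    f=h/2/np.tan(np.radians(d["fov_y"])/2)
    K=np.array([[f,0,d["cx"]],[0,f,d["cy"]],[0,0,1.]])
    R=cv2.Rodrigues(np.array(d["rvec"],float))[0]; t=np.array(d["tvec"],float).ravel()
    return im,K,R,t
def ray(c,uv):
    im,K,R,t=c
    return -R.T@t, R.T@np.linalg.inv(K)@np.array([uv[0],uv[1],1.])
def onz(c,uv,z):
    o,d=ray(c,uv); return o+d*(z-o[2])/d[2]
def proj(c,p):
    im,K,R,t=c; q=K@(R@np.array(p,float)+t); return q[:2]/q[2]
def tri(c1,u1,c2,u2):
    o1,d1=ray(c1,u1);o2,d2=ray(c2,u2)
    s=np.linalg.lstsq(np.c_[d1,-d2],o2-o1,rcond=None)[0]
    a=o1+s[0]*d1;b=o2+s[1]*d2
    return (a+b)/2,np.linalg.norm(a-b)
def save(c,n,crop=None,k=1):
    im=c[0][:,:,::-1]
    if crop: x0,y0,x1,y1=crop; im=im[y0:y1,x0:x1]
    cv2.imwrite("pics/"+n,cv2.resize(im,None,fx=k,fy=k,interpolation=cv2.INTER_CUBIC))
E
python3 - <<'E'
from h import *
for n in("top","side"):
    c=cam(n); save(c,n+"0.png",k=1.4); print(n,(-c[2].T@c[3]).round(3),c[1].round(1).tolist(),c[2].round(2).tolist())
s=bot.read_state();print(s["tcp_pos"],s["eef_rot"])
E
```

```text
bench.py
pics
steer.py
top [0.476 0.016 1.132] [[406.7, 0.0, 278.7], [0.0, 406.7, 205.6], [0.0, 0.0, 1.0]] [[-0.01, -1.0, -0.0], [-1.0, 0.01, -0.08], [0.08, 0.0, -1.0]]
side [0.073 0.493 0.85 ] [[453.6, 0.0, 286.3], [0.0, 453.6, 207.7], [0.0, 0.0, 1.0]] [[-0.69, -0.72, -0.02], [-0.52, 0.51, -0.69], [0.5, -0.47, -0.73]]
[ 0.1745724  -0.65166589  0.23068842] [ 9.91448288e-01  1.30498915e-01 -1.20313795e-04 -5.57632683e-04]
```

View pics/top0.png

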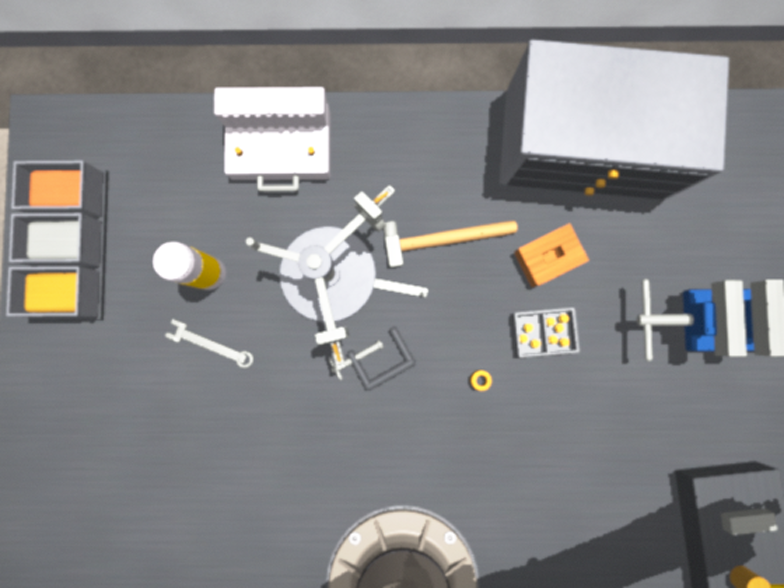

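View pics/side0.png

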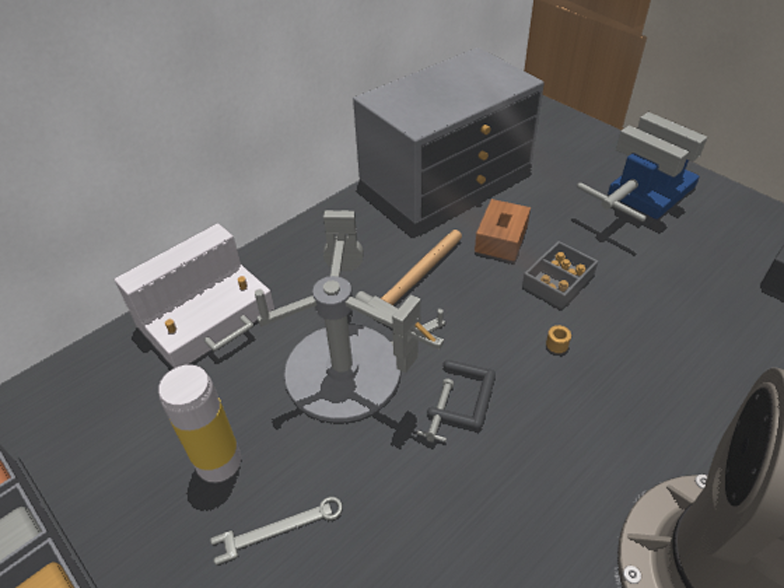

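The top view shows the hub near (224,187) in original pixels, the pin top at (180,173), the stepped gauge at (236,239), the index peg at (304,209) and the rack slot at (398,180). The round gauge is at (263,147). Next I'll measure more closely.

Run:
```python
from h import *
t=cam("top"); s=cam("side")
a=cv2.resize(t[0][125:275,165:320],None,fx=4,fy=4,interpolation=cv2.INTER_CUBIC)[:,:,::-1]
cv2.imwrite("pics/t1.png",a)
b=cv2.resize(s[0][140:320,180:325],None,fx=3.3,fy=3.3,interpolation=cv2.INTER_CUBIC)[:,:,::-1]
cv2.imwrite("pics/s1.png",b)
# rack mask
for n,c,box in(("top",t,(355,150,430,215)),("side",s,(330,135,390,195))):
    x0,y0,x1,y1=box; im=c[0][y0:y1,x0:x1]; hsv=cv2.cvtColor(im,cv2.COLOR_RGB2HSV)
    m=cv2.inRange(hsv,(3,90,40),(20,255,255)); 
    top=cv2.inRange(hsv,(3,90,150),(20,255,255))
    cs,hr=cv2.findContours(m,cv2.RETR_CCOMP,cv2.CHAIN_APPROX_NONE)
    for k,q in zip(cs,hr[0]):
        if cv2.contourArea(k)>15:
            r=cv2.minAreaRect(k);print(n,cv2.contourArea(k),(r[0][0]+x0,r[0][1]+y0),r[1],r[2],q[3])
cv2.imwrite("pics/r1.png",np.hstack([cv2.resize(c[0][y0:y1,x0:x1],(400,400),interpolation=cv2.INTER_NEAREST) for c,x0,y0,x1,y1 in((t,365,150,425,210),(s,330,138,390,198))])[:,:,::-1])
```

```text
top 16.5 (362.3054304122925, 165.3552017211914) (3.699700117111206, 15.538740158081055) 70.34617614746094 -1
top 1327.0 (393.40000915527344, 182.29999923706055) (30.410520553588867, 45.16857147216797) 63.43495178222656 -1
side 1159.0 (357.9213104248047, 163.33442497253418) (33.66878128051758, 39.73832321166992) 13.240520477294922 -1
```

View pics/t1.png

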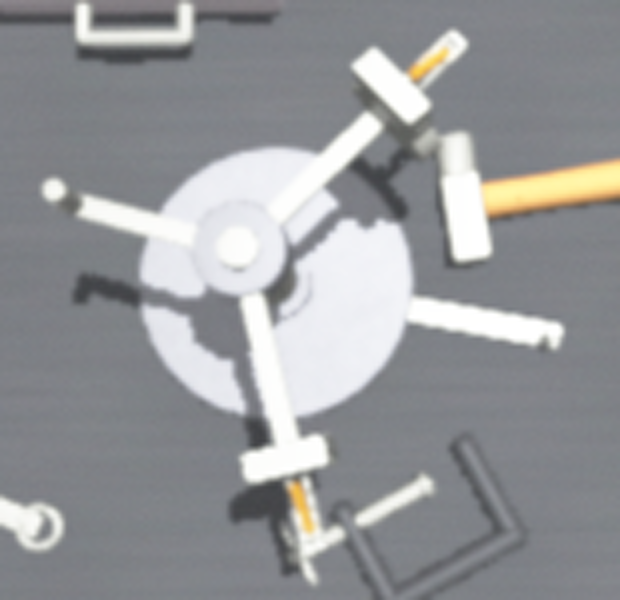

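View pics/s1.png

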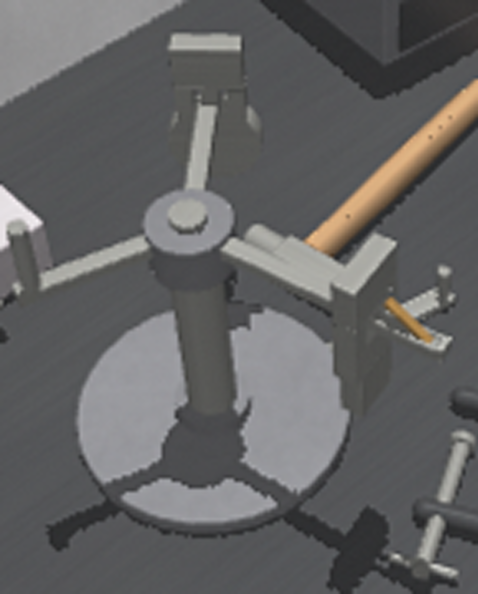

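View pics/r1.png

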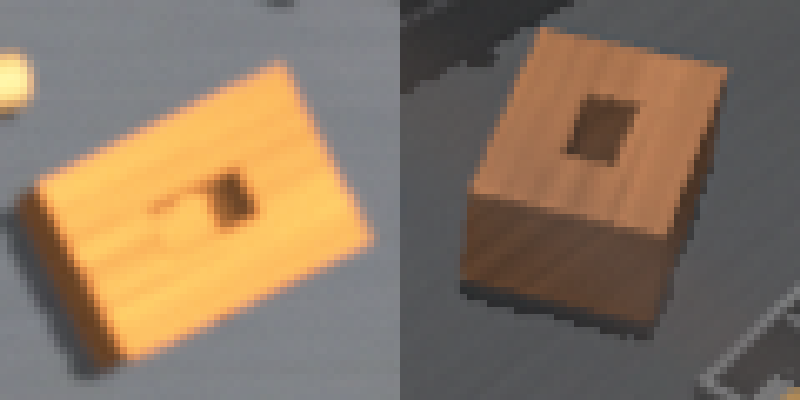

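The crops show (in crop pixels) the hub cap at (237,247), the pin top at (53,190), the peg near (552,330) and the gauge head at (285,457) in the top view. In the side crop they are at (188,213), (17,228), (443,270) and, for the head, about (367,265). The rack's four top corners are clear in both views.

Run:
```python
from h import *
t=cam("top"); s=cam("side")
T=lambda u:((u[0]+.5)/4-.5+165,(u[1]+.5)/4-.5+125)
S=lambda u:((u[0]+.5)/3.3-.5+180,(u[1]+.5)/3.3-.5+140)
A=lambda u:((u[0]+.5)/6.667-.5+365,(u[1]+.5)/6.667-.5+150)
B=lambda u:((u[0]-400+.5)/6.667-.5+330,(u[1]+.5)/6.667-.5+138)
P={}
for n,a,b,z in(("hub",(237,247),(188,213),.206),("pin",(53,189),(17,226),.245),("peg",(552,328),(444,269),.034),("head",(285,452),(367,262),.234)):
    P[n]=onz(t,T(a),z); print(n,"top",P[n].round(4),"side",onz(s,S(b),z).round(4),"tri",[x.round(4) for x in tri(t,T(a),s,S(b))])
h=P["hub"]
ang={n:np.arctan2(*(P[n]-h)[[1,0]]) for n in P if n!="hub"}
for n in ang: print(n,"r",np.linalg.norm((P[n]-h)[:2]).round(4),"deg",np.degrees(ang[n]).round(2))
print("bar", [onz(t,T(u),.008).round(4) for u in((412,308),(562,335))])
ca=np.array([onz(t,A(u),.048) for u in((38,187),(280,62),(373,238),(125,360))])
cb=np.array([onz(s,B(u),.048) for u in((472,195),(543,28),(727,67),(667,237))])
for c in(ca,cb):
    print("rack",c.mean(0).round(4),[np.linalg.norm(c[i]-c[(i+1)%4]).round(4) for i in range(4)],[np.degrees(np.arctan2(*(c[(i+1)%4]-c[i])[[1,0]])).round(1) for i in range(4)])
print("slot side",np.mean([onz(s,B(u),.048) for u in((587,97),(639,100),(613,165),(567,155))],0))
```

```text
hub top [0.5968 0.1437 0.206 ] side [0.595 0.142 0.206] tri [array([0.5959, 0.1428, 0.2062]), np.float64(0.0024)]
pin top [0.6247 0.24   0.245 ] side [0.6228 0.2379 0.245 ] tri [array([0.6237, 0.2388, 0.2454]), np.float64(0.0027)]
peg top [ 0.5624 -0.0461  0.034 ] side [ 0.5592 -0.0488  0.034 ] tri [array([ 0.5608, -0.0474,  0.0341]), np.float64(0.0042)]
head top [0.4792 0.113  0.234 ] side [0.4734 0.1106 0.234 ] tri [array([0.477 , 0.1112, 0.2321]), np.float64(0.0059)]
pin r 0.1002 deg 73.84
peg r 0.1929 deg -100.27
head r 0.1215 deg -165.35
bar [array([0.5791, 0.0494, 0.008 ]), array([ 0.5596, -0.0544,  0.008 ])]
rack [ 0.6277 -0.2946  0.048 ] [np.float64(0.1112), np.float64(0.0801), np.float64(0.1121), np.float64(0.0777)] [np.float64(-63.1), np.float64(-154.1), np.float64(115.6), np.float64(25.2)]
rack [ 0.6253 -0.2962  0.048 ] [np.float64(0.1121), np.float64(0.0785), np.float64(0.1108), np.float64(0.0786)] [np.float64(-63.9), np.float64(-154.1), np.float64(116.2), np.float64(26.9)]
slot side [ 0.62568362 -0.29604117  0.048     ]
```

```bash
cat >> h.py <<'E'
def st():
    s=bot.read_state(); q=s["eef_rot"]; x,y,z,w=q
    R=np.array([[1-2*(y*y+z*z),2*(x*y-z*w),2*(x*z+y*w)],[2*(x*y+z*w),1-2*(x*x+z*z),2*(y*z-x*w)],[2*(x*z-y*w),2*(y*z+x*w),1-2*(x*x+y*y)]])
    return s,np.array(s["tcp_pos"]),R
def go(p,psi=None):
    s,t,R=st(); c=np.degrees(np.arctan2(R[1,0],R[0,0]))
    print("t",round(s["time_s"],2),"pos",t.round(4),"psi",c.round(2),"q",np.round(s["q"],2),"F",np.round(s["force"],1),"tilt",R[2,2].round(4),"w",round(s["gripper_width"],4))
    print("local d",(R.T@(np.array(p)-t)).round(4), "turn",None if psi is None else round(-np.radians((psi-c+180)%360-180),4))
E
echo '[[0,0,-0.06,0,0.045],[0,0,-0.06,0,0.045],[0,0,-0.03,0,0.045],[0.05,-0.032,0,0,0.045],[0.05,-0.032,0,0,0.045]]' > m.json && python3 steer.py m.json
echo '[[0.05,-0.032,0,0,0.045],[0.05,-0.032,0,0,0.045],[0.05,-0.032,0,0,0.045],[0.05,-0.032,0,0,0.045],[0.05,-0.032,0,0,0.045]]' > m.json && python3 steer.py m.json
echo '[[0.05,-0.032,0,0,0.045],[0.029,-0.054,0,0,0.045],[0.029,-0.054,0,0,0.045],[0.029,-0.054,0,0,0.045],[0.029,-0.054,0,0,0.045]]' > m.json && python3 steer.py m.json
python3 -c "
from h import *
go((.6238,.239,.38),107)"
```

```text
time_s: 0.92
tcp_pos: [0.2553, -0.5633, 0.3814]
eef_rot: [0.992, 0.13, 0.0, 0.0]
force: [0.9, -0.2, -0.2]
gripper_width: 0.0446
finger_force: 0.0
time_s: 1.55
tcp_pos: [0.4558, -0.3434, 0.3815]
eef_rot: [0.991, 0.13, 0.0, 0.0]
force: [-0.1, 0.1, 0.2]
gripper_width: 0.0452
finger_force: 0.0
time_s: 2.17
tcp_pos: [0.551, -0.0607, 0.3816]
eef_rot: [0.991, 0.13, 0.0, 0.0]
force: [1.1, -0.6, 0.0]
gripper_width: 0.0451
finger_force: 0.0
t 2.17 pos [ 0.551  -0.0607  0.3816] psi 14.98 q [ 0.32  0.15 -0.37  1.66  0.06  1.35 -1.37] F [ 1.1 -0.6  0. ] tilt -1.0 w 0.0451
local d [ 0.1477 -0.2707  0.0015] turn -1.606
```

```bash
echo '[[0.0295,-0.054,0,0,0.045],[0.0295,-0.054,0,0,0.045],[0.0295,-0.054,0,0,0.045],[0.0295,-0.054,0,0,0.045],[0.0295,-0.054,0,0,0.045]]' > m.json && python3 steer.py m.json
echo '[[0,0,0,-0.18,0.045],[0,0,0,-0.18,0.045],[0,0,0,-0.18,0.045],[0,0,0,-0.18,0.045],[0,0,0,-0.18,0.045]]' > m.json && python3 steer.py m.json >/dev/null
echo '[[0,0,0,-0.18,0.045],[0,0,0,-0.18,0.045],[0,0,0,-0.18,0.045],[0,0,0,-0.18,0.045],[0,0,0,0,0.045]]' > m.json && python3 steer.py m.json >/dev/null
python3 -c "
from h import *
go((.6238,.239,.208),107)"
```

```text
time_s: 2.8
tcp_pos: [0.6239, 0.2381, 0.3814]
eef_rot: [0.991, 0.13, 0.0, 0.0]
force: [0.6, -1.1, 0.7]
gripper_width: 0.0448
finger_force: 0.0
t 4.05 pos [0.6236 0.2362 0.3811] psi 107.75 q [ 0.1   0.43 -0.81  1.39  0.31  1.46 -0.39] F [ 0.1  0.8 -0. ] tilt -1.0 w 0.0449
local d [0.0026 0.0011 0.1731] turn 0.0131
```

```bash
echo '[[0.0026,0.001,0.05,0,0.045],[0,0,0.05,0,0.045],[0,0,0.045,0,0.045],[0,0,0.027,0,0.045],[0,0,0,0,0.018]]' > m.json && python3 steer.py m.json 20
echo '[[0,0,0,0,0.016],[0,0,0,0,0.016],[0,0,0,0,0.016]]' > m.json && python3 steer.py m.json
python3 - <<'E'
from h import *
c=cam("top"); save(c,"t2.png",(160,100,300,205),5)
go((0,0,0),107)
h=np.array([.596,.143]);
for a in (73.8,79.8,85.8,91.8,97.8,103.8,109.8,115.8,121.8,127.8,133.8,139.8):
    print(a,(h+.1*np.array([np.cos(np.radians(a)),np.sin(np.radians(a))])).round(4))
E
```

```text
time_s: 4.68
tcp_pos: [0.6229, 0.2386, 0.2075]
eef_rot: [0.591, 0.807, -0.001, -0.001]
force: [0.1, -0.7, 0.1]
gripper_width: 0.0278
finger_force: 0.0
time_s: 5.05
tcp_pos: [0.6241, 0.2394, 0.2103]
eef_rot: [0.589, 0.808, 0.001, 0.0]
force: [-0.3, -0.1, -0.1]
gripper_width: 0.016
finger_force: 0.0
t 5.1 pos [0.624  0.2393 0.2101] psi 107.79 q [ 0.08  0.54 -0.77  1.6   0.4   1.16 -0.47] F [0.  0.2 0.3] tilt -1.0 w 0.0159
local d [-0.0372 -0.6675  0.2094] turn 0.0137
73.8 [0.6239 0.239 ]
79.8 [0.6137 0.2414]
85.8 [0.6033 0.2427]
91.8 [0.5929 0.243 ]
97.8 [0.5824 0.2421]
103.8 [0.5721 0.2401]
109.8 [0.5621 0.2371]
115.8 [0.5525 0.233 ]
121.8 [0.5433 0.228 ]
127.8 [0.5347 0.222 ]
133.8 [0.5268 0.2152]
139.8 [0.5196 0.2075]
```

View pics/t2.png

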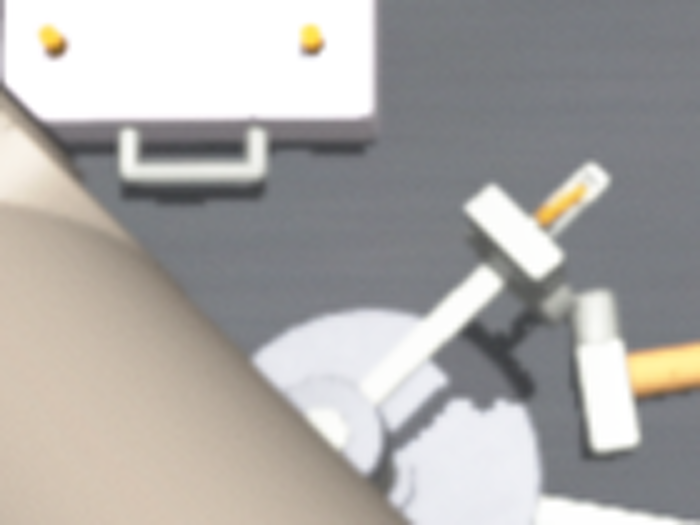

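```bash
echo '[[0.0054,-0.009,0,0,0.016],[0.0044,-0.0095,0,0,0.016],[0.0034,-0.01,0,0,0.016],[0.0024,-0.01,0,0,0.016],[0.0013,-0.0104,0,0,0.016]]' > m.json && python3 steer.py m.json
echo '[[0.0002,-0.0105,0,0,0.016],[-0.001,-0.0104,0,0,0.016],[-0.002,-0.0103,0,0,0.016],[-0.003,-0.01,0,0,0.016],[-0.002,-0.005,0,0,0.016]]' > m.json && python3 steer.py m.json
echo '[[-0.002,-0.0046,0,0,0.016],[-0.0025,-0.0046,0,0,0.016],[-0.0025,-0.0046,0,0,0.016],[0,0,0,0,0.016],[0,0,0,0,0.016]]' > m.json && python3 steer.py m.json
python3 - <<'E'
from h import *
c=cam("top"); save(c,"t3.png",(200,110,350,235),4.5)
c=cam("side"); save(c,"s3.png",(180,110,340,300),3.1)
go((.5196,.2075,.21),107.8)
E
```

```text
time_s: 5.72
tcp_pos: [0.5712, 0.2403, 0.2094]
eef_rot: [0.589, 0.808, -0.0, 0.0]
force: [1.1, 0.9, -0.3]
gripper_width: 0.0158
finger_force: 0.6
time_s: 6.35
tcp_pos: [0.5299, 0.218, 0.2093]
eef_rot: [0.589, 0.808, -0.0, 0.0]
force: [0.3, -0.3, -0.1]
gripper_width: 0.0162
finger_force: 0.0
time_s: 6.98
tcp_pos: [0.5194, 0.2079, 0.2093]
eef_rot: [0.589, 0.808, -0.0, -0.0]
force: [0.3, 0.2, 0.8]
gripper_width: 0.016
finger_force: 0.0
t 7.08 pos [0.5194 0.208  0.2093] psi 107.82 q [ 0.18  0.37 -0.83  1.85  0.31  1.06 -0.46] F [-1.  -0.4  0.2] tilt -1.0 w 0.016
local d [-0.0005 -0.     -0.0007] turn 0.0004
```

View pics/t3.png

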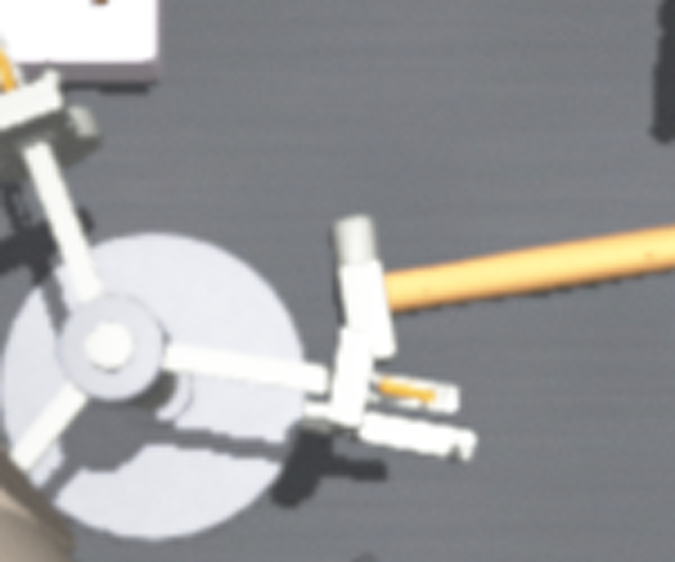

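The picture shows the stepped gauge's arm almost over the index bar, with its tip at crop (459,397), the hub cap at (109,345) and the gauge head top near (352,377). I'll check the angle.

Run:
```python
from h import *
t=cam("top")
T=lambda u:((u[0]+.5)/4.5-.5+200,(u[1]+.5)/4.5-.5+110)
h=onz(t,T((109,345)),.206)
for n,u,z in(("tip",(459,397),.196),("head",(352,377),.234),("armin",(168,356),.195),("armout",(326,378),.195),("peg",(463,445),.034)):
    p=onz(t,T(u),z); d=(p-h)[:2]; print(n,p.round(4),np.linalg.norm(d).round(4),np.degrees(np.arctan2(d[1],d[0])).round(2))
a,b=onz(t,T((168,356)),.195),onz(t,T((326,378)),.195); d=(b-a); print(h,np.degrees(np.arctan2(d[1],d[0])))
```

```text
tip [ 0.57   -0.0348  0.196 ] 0.1807 -98.59
head [0.5765 0.0199 0.234 ] 0.1256 -99.39
armin [0.5925 0.1149 0.195 ] 0.0293 -98.85
armout [0.5805 0.0335 0.195 ] 0.1116 -98.52
peg [ 0.5573 -0.0457  0.034 ] 0.1936 -101.83
[0.5970192  0.14384401 0.206     ] -98.40544030031043
```

```bash
echo '[[0,0,0,0,0.008],[0,0,0,0,0.008],[0,0.0007,0,0,0.008],[0,0,0,0,0.008],[0,0,0,0,0.022]]' > m.json && python3 steer.py m.json 20
echo '[[0,0,0,0,0.04],[0,0,0,0,0.04],[0,0,-0.05,0,0.04],[0,0,-0.06,0,0.04],[0,0,-0.06,0,0.04]]' > m.json && python3 steer.py m.json
python3 -c "
from h import *
go((.5740,.020,.38),170)"
```

```text
time_s: 7.75
tcp_pos: [0.5202, 0.208, 0.2094]
eef_rot: [0.589, 0.808, 0.0, 0.0]
force: [0.8, -1.0, 0.8]
gripper_width: 0.0216
finger_force: 0.0
time_s: 8.38
tcp_pos: [0.5198, 0.208, 0.3813]
eef_rot: [0.589, 0.808, 0.0, 0.0]
force: [1.1, 0.1, -0.4]
gripper_width: 0.0396
finger_force: 0.0
t 8.38 pos [0.5198 0.208  0.3813] psi 107.82 q [ 0.24  0.23 -0.88  1.62  0.18  1.37 -0.34] F [ 1.1  0.1 -0.4] tilt -1.0 w 0.0396
local d [-0.1955 -0.006   0.0013] turn -1.0852
```

Run:
```python
from h import *
t=cam("top"); s=cam("side")
a=cv2.resize(t[0][165:225,250:310],(480,480),interpolation=cv2.INTER_CUBIC)
for z,p in((.206,(.596,.143)),(.196,(.596+.179*np.cos(np.radians(-100.4)),.143+.179*np.sin(np.radians(-100.4)))),(.234,(.596+.125*np.cos(np.radians(-100.4)),.143+.125*np.sin(np.radians(-100.4))))): print(proj(t,(*p,z)).round(1),proj(s,(*p,z)).round(1))
x,y=[int(v) for v in proj(s,(.574,.02,.22))]
b=cv2.resize(s[0][y-40:y+40,x-26:x+26],(312,480),interpolation=cv2.INTER_CUBIC); print(x-26,y-40)
cv2.imwrite("pics/m4.png",np.hstack([a,b])[:,:,::-1])
```

```text
[224.2 186.7] [235.9 204.2]
[300.9 200.6] [309.8 173.4]
[277.8 194.8] [288.5 169.7]
262 134
```

View pics/m4.png

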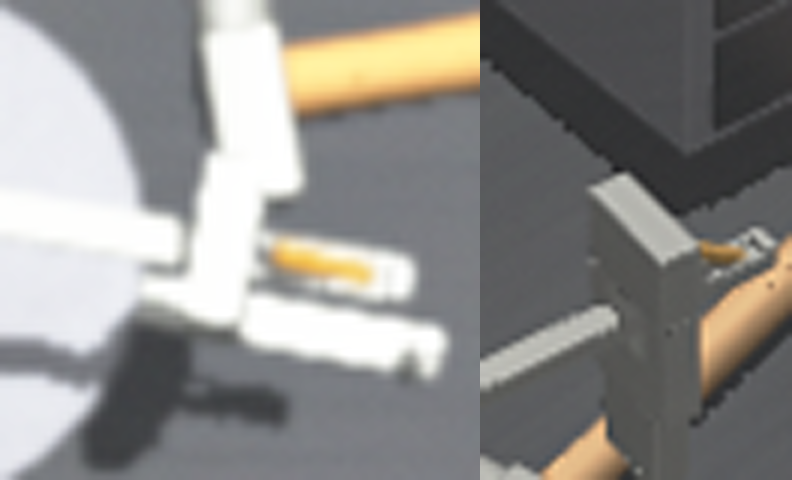

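The gauge head's top centre is at (277.9,194.3) in the top view and (289.5,170.2) in the side view. The arm tip is at about (301,199.3), within roughly 4 mm of the index line.

```bash
python3 - <<'E'
from h import *
t=cam("top"); s=cam("side")
a,b=(277.9-.4,194.3-.4),(289.5-.4,170.2-.4)
print(onz(t,a,.234),onz(s,b,.234),tri(t,a,s,b), onz(t,(300.6,198.9),.196))
go((.5745,.020,.27),170.4)
E
echo '[[-0.049,-0.0015,0,0,0.04],[-0.049,-0.0015,0,0,0.04],[-0.049,-0.0015,0,0,0.04],[-0.0485,-0.0015,0,0,0.04],[0,0,0,-0.18,0.04]]' > m.json && python3 steer.py m.json >/dev/null
echo '[[0,0,0,-0.18,0.024],[0,0,0,-0.18,0.024],[0,0,0,-0.18,0.024],[0,0,0,-0.18,0.024],[0,0,0,-0.18,0.024]]' > m.json && python3 steer.py m.json>/dev/null
python3 -c "
from h import *
go((.5745,.020,.25),170.4)"
```

```text
[0.5753837  0.02066734 0.234     ] [0.57231408 0.01950671 0.234     ] (array([0.57435499, 0.01965509, 0.23300112]), np.float64(0.003044329032229555)) [ 0.56756977 -0.03245942  0.196     ]
t 8.57 pos [0.5204 0.2082 0.3803] psi 107.79 q [ 0.24  0.23 -0.88  1.63  0.18  1.37 -0.35] F [ 0.2 -0.7 -1.5] tilt -1.0 w 0.04
local d [-0.1956 -0.0062  0.1104] turn -1.0927
t 9.82 pos [0.5737 0.0199 0.3779] psi 170.03 q [ 0.62  0.28 -0.95  1.6   0.23  1.39  1.05] F [ 0.  -0.7  0.4] tilt -1.0 w 0.024
local d [-0.001   0.0003  0.1279] turn -0.0064
```

```bash
echo '[[-0.0008,0,0.05,0,0.026],[0,0,0.05,0,0.026],[0,0,0.03,0,0.026],[0,0,0.025,0,0.026],[0,0,0.006,0,0.026]]' > m.json && python3 steer.py m.json
echo '[[0,0,0,0,0.026],[0,0,0,0,0.026]]' > m.json && python3 steer.py m.json
python3 - <<'E'
from h import *
go((.5744,.020,.195),170)
t=cam("top"); s=cam("side"); 
x,y=[int(v) for v in proj(s,(.574,.02,.22))]
b=cv2.resize(s[0][y-40:y+40,x-40:x+40],(560,560),interpolation=cv2.INTER_CUBIC); print(x-40,y-40)
cv2.imwrite("pics/m5.png",b[:,:,::-1])
E
```

```text
time_s: 10.45
tcp_pos: [0.5736, 0.0198, 0.216]
eef_rot: [0.09, 0.996, 0.0, -0.002]
force: [-0.5, -0.2, 1.0]
gripper_width: 0.0258
finger_force: 0.0
time_s: 10.7
tcp_pos: [0.5754, 0.0201, 0.2192]
eef_rot: [0.09, 0.996, 0.0, 0.001]
force: [0.8, -0.3, -0.1]
gripper_width: 0.0258
finger_force: 0.0
t 10.7 pos [0.5754 0.0201 0.2192] psi 169.69 q [ 0.57  0.41 -0.9   1.8   0.36  1.1   0.93] F [ 0.8 -0.3 -0.1] tilt -1.0 w 0.0258
local d [ 0.001  -0.0003  0.0242] turn -0.0054
248 134
```

View pics/m5.png

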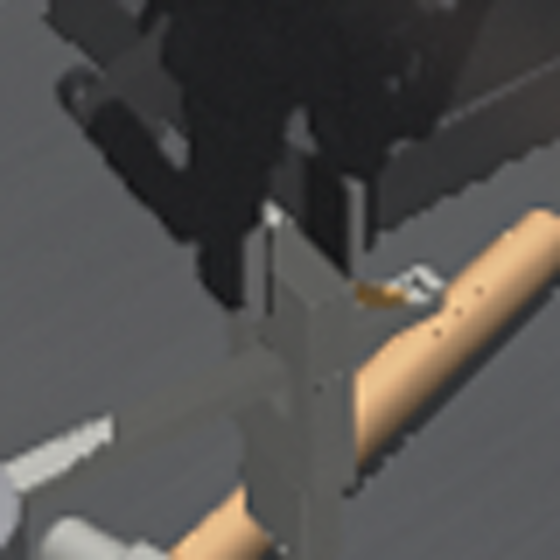

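The side crop shows the fingers straddling the head, one on each side. The brass keeper is just under the outward finger at about (375,293).

```bash
echo '[[0.001,0,0.008,0,0.024],[0,0,0.008,0,0.024],[0,0,0.004,0,0.024],[0,0,0,0,0.024]]' > m.json && python3 steer.py m.json
echo '[[0,0,0.002,0,0.024],[0,0,0,0,0.024]]' > m.json && python3 steer.py m.json
python3 -c "
from h import *
go((.5744,.020,.195),170)"
```

```text
time_s: 11.3
tcp_pos: [0.5739, 0.0203, 0.198]
eef_rot: [0.09, 0.996, 0.0, -0.0]
force: [0.7, 1.6, 3.1]
gripper_width: 0.0239
finger_force: 1.5
time_s: 11.55
tcp_pos: [0.5741, 0.0203, 0.1964]
eef_rot: [0.09, 0.996, 0.0, 0.0]
force: [0.0, 1.3, 3.9]
gripper_width: 0.0238
finger_force: 1.6
t 11.55 pos [0.5741 0.0203 0.1964] psi 169.7 q [ 0.55  0.43 -0.89  1.83  0.38  1.06  0.91] F [0.  1.3 3.9] tilt -1.0 w 0.0238
local d [-0.0004 -0.0003  0.0014] turn -0.0052
```

```bash
echo '[[0,0,0.001,0,0.024],[0,0,0,0,0.02],[0,0,0,0,0.012],[0,0,0,0,0.012],[0,0,0,0,0.012]]' > m.json && python3 steer.py m.json 35
python3 -c "
from h import *
go((.5744,.020,.195),170)"
```

```text
time_s: 12.18
tcp_pos: [0.5741, 0.0199, 0.1955]
eef_rot: [0.09, 0.996, -0.0, 0.0]
force: [-0.4, -1.1, 4.8]
gripper_width: 0.0155
finger_force: 37.3
t 12.18 pos [0.5741 0.0199 0.1955] psi 169.68 q [ 0.55  0.43 -0.89  1.83  0.38  1.06  0.91] F [-0.4 -1.1  4.8] tilt -1.0 w 0.0155
local d [-0.0003  0.0001  0.0005] turn -0.0056
```

```bash
echo '[[0,0,-0.003,0,0.012],[0,0,-0.0035,0,0.012],[0,0,0,0,0.012]]' > m.json && python3 steer.py m.json
python3 -c "
from h import *
go((.5744,.020,.195),170)"
```

```text
time_s: 12.55
tcp_pos: [0.5737, 0.02, 0.2018]
eef_rot: [0.09, 0.996, -0.0, -0.0]
force: [-0.7, -1.4, -4.7]
gripper_width: 0.0155
finger_force: 35.0
t 12.55 pos [0.5737 0.02   0.2018] psi 169.69 q [ 0.56  0.42 -0.89  1.83  0.37  1.07  0.92] F [-0.7 -1.4 -4.7] tilt -1.0 w 0.0155
local d [-0.0006  0.0001  0.0068] turn -0.0055
```

```bash
echo '[[0,-0.003,0,0,0.012],[0,-0.003,0,0,0.012],[0,0,0,0,0.012]]' > m.json && python3 steer.py m.json
echo '[[0,-0.003,0,0,0.012],[0,-0.003,0,0,0.012],[0,-0.003,0,0,0.012],[0,0,0,0,0.012]]' > m.json && python3 steer.py m.json
python3 -c "
from h import *
go((.5744,.020,.195),170)"
```

```text
time_s: 12.92
tcp_pos: [0.5729, 0.0139, 0.2018]
eef_rot: [0.09, 0.996, -0.0, -0.0]
force: [0.0, 0.5, -4.7]
gripper_width: 0.0157
finger_force: 35.8
time_s: 13.42
tcp_pos: [0.5712, 0.0049, 0.2017]
eef_rot: [0.09, 0.996, -0.0, -0.0]
force: [-0.8, -0.9, -5.1]
gripper_width: 0.0156
finger_force: 34.8
t 13.43 pos [0.5712 0.0049 0.2017] psi 169.66 q [ 0.59  0.42 -0.89  1.83  0.37  1.07  0.95] F [-0.8 -0.9 -5.1] tilt -1.0 w 0.0156
local d [-0.0004  0.0154  0.0067] turn -0.0059
```

```bash
echo '[[0,0,0.0015,0,0.012],[0,0,0,0,0.0145]]' > m.json && python3 steer.py m.json 20
echo '[[0,0,0,0,0.0150]]' > m.json && python3 steer.py m.json | tail -3
echo '[[0,0,0,0,0.0153]]' > m.json && python3 steer.py m.json | tail -3
```

```text
time_s: 13.68
tcp_pos: [0.5714, 0.0053, 0.2005]
eef_rot: [0.09, 0.996, -0.0, 0.0]
force: [0.2, -1.9, -0.2]
gripper_width: 0.0155
finger_force: 38.2
force: [-1.0, -1.7, -1.6]
gripper_width: 0.0156
finger_force: 38.6
force: [0.3, -2.4, -0.5]
gripper_width: 0.0159
finger_force: 38.8
```

```bash
echo '[[0,0,0,0,0.0155]]' > m.json && python3 steer.py m.json | tail -3
echo '[[0,0,0,0,0.0156]]' > m.json && python3 steer.py m.json | tail -3
echo '[[0,0,0,0,0.0157]]' > m.json && python3 steer.py m.json | tail -3
echo '[[0,0,0,0,0.0158]]' > m.json && python3 steer.py m.json | tail -3
```

```text
force: [1.1, -2.1, -1.0]
gripper_width: 0.0156
finger_force: 36.8
force: [0.5, -2.5, 0.1]
gripper_width: 0.0154
finger_force: 30.3
force: [-0.2, -2.6, 0.1]
gripper_width: 0.0157
finger_force: 23.8
force: [0.2, -2.7, -0.0]
gripper_width: 0.0163
finger_force: 17.0
```

```bash
for i in 1; do echo '[[0,0,0,0,0.0159]]' > m.json && python3 steer.py m.json | tail -3; done
echo '[[0,0,0,0,0.01595]]' > m.json && python3 steer.py m.json | tail -3
echo '[[0,0,0,0,0.016]]' > m.json && python3 steer.py m.json | tail -3
echo '[[0,0,0,0,0.01605],[0,0,0,0,0.01605]]' > m.json && python3 steer.py m.json | tail -3
```

```text
force: [0.1, -3.2, -0.1]
gripper_width: 0.0159
finger_force: 10.1
force: [0.4, -2.7, -1.4]
gripper_width: 0.0159
finger_force: 6.4
force: [0.7, 1.2, -2.9]
gripper_width: 0.0163
finger_force: 4.4
force: [1.1, 1.5, 0.1]
gripper_width: 0.0164
finger_force: 1.6
```

```bash
echo '[[0,0,0,0,0.0163],[0,0,0,0,0.017],[0,0,0,0,0.024],[0,0,0,0,0.024],[0,0,0,0,0.024]]' > m.json && python3 steer.py m.json | tail -3
echo '[[0,0,-0.004,0,0.024],[0,0,-0.004,0,0.024],[0,0,0,0,0.024]]' > m.json && python3 steer.py m.json
python3 - <<'E'
from h import *
go((.5714,.0050,.2085),170)
s=cam("side"); t=cam("top")
x,y=[int(v) for v in proj(s,(.571,.005,.20))]
b=cv2.resize(s[0][y-40:y+40,x-40:x+40],(560,560),interpolation=cv2.INTER_CUBIC); print(x-40,y-40)
cv2.imwrite("pics/m6.png",b[:,:,::-1])
E
```

```text
force: [-0.2, 0.4, -0.3]
gripper_width: 0.0242
finger_force: 0.0
time_s: 16.05
tcp_pos: [0.5715, 0.0055, 0.2088]
eef_rot: [0.09, 0.996, 0.0, 0.0]
force: [0.4, -0.7, 0.2]
gripper_width: 0.0243
finger_force: 0.0
t 16.05 pos [0.5715 0.0055 0.2088] psi 169.69 q [ 0.59  0.41 -0.89  1.82  0.36  1.08  0.95] F [ 0.4 -0.7  0.2] tilt -1.0 w 0.0243
local d [ 0.     -0.0005  0.0003] turn -0.0054
254 138
```

View pics/m6.png

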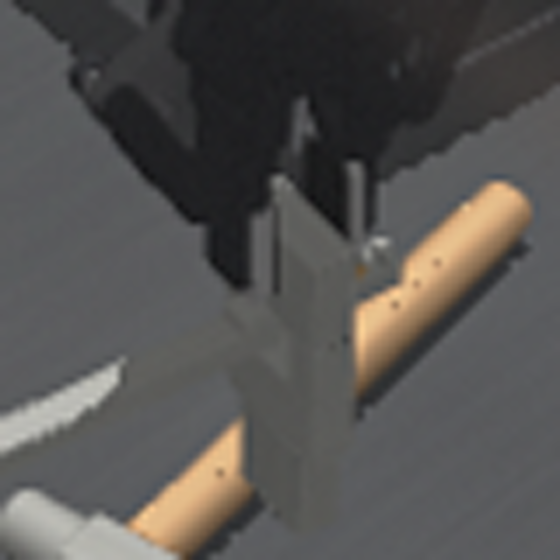

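The crop shows the gauge resting in the halfway place, upright between the open fingers with the tips higher on the head. That was my tenth picture, so from here I measure by numbers only.

```bash
echo '[[0,0,0,0,0.018],[0,0,0,0,0.012],[0,0,0,0,0.010],[0,0,0,0,0.010]]' > m.json && python3 steer.py m.json 50 | tail -4
echo '[[0,0,-0.0025,0,0.010],[0,0,-0.0025,0,0.010],[0,0,0,0,0.010]]' > m.json && python3 steer.py m.json | tail -5
echo '[[0,-0.003,0,0,0.010],[0,-0.003,0,0,0.010],[0,-0.003,0,0,0.010],[0,0,0,0,0.010]]' > m.json && python3 steer.py m.json
python3 -c "
from h import *
go((.5714,.0050,.2085),170)"
```

```text
eef_rot: [0.09, 0.996, 0.0, 0.0]
force: [0.9, 0.3, 2.7]
gripper_width: 0.0149
finger_force: 49.3
tcp_pos: [0.5711, 0.0052, 0.2133]
eef_rot: [0.09, 0.996, -0.0, -0.0]
force: [-1.7, -1.8, -4.4]
gripper_width: 0.0151
finger_force: 48.8
time_s: 17.52
tcp_pos: [0.5696, -0.0041, 0.2133]
eef_rot: [0.09, 0.996, -0.0, -0.0]
force: [0.4, -1.3, -4.6]
gripper_width: 0.0152
finger_force: 48.9
t 17.52 pos [ 0.5696 -0.0041  0.2133] psi 169.65 q [ 0.61  0.4  -0.9   1.82  0.35  1.09  0.97] F [ 0.4 -1.3 -4.6] tilt -1.0 w 0.0152
local d [-0.0001  0.0093  0.0048] turn -0.006
```

```bash
echo '[[0,-0.003,0,0,0.010],[0,-0.003,0,0,0.010],[0,-0.004,0,0,0.010],[0,0,0,0,0.010]]' > m.json && python3 steer.py m.json | tail -5
echo '[[0,-0.004,0,0,0.010],[0,-0.004,0,0,0.010],[0,-0.004,0,0,0.010],[0,0,0,0,0.010]]' > m.json && python3 steer.py m.json |tail -5
python3 -c "
from h import *
go((.5714,.0050,.2085),170)"
```

```text
tcp_pos: [0.5678, -0.0141, 0.2132]
eef_rot: [0.09, 0.996, -0.0, -0.0]
force: [-0.9, -3.5, -3.7]
gripper_width: 0.0149
finger_force: 48.9
tcp_pos: [0.5655, -0.0256, 0.2131]
eef_rot: [0.09, 0.996, -0.0, -0.0]
force: [-0.4, 0.2, -7.1]
gripper_width: 0.0147
finger_force: 48.8
t 18.52 pos [ 0.5655 -0.0256  0.2131] psi 169.66 q [ 0.65  0.4  -0.89  1.83  0.35  1.08  1.02] F [-0.4  0.2 -7.1] tilt -1.0 w 0.0147
local d [-0.0003  0.0311  0.0046] turn -0.0059
```

```bash
echo '[[0,-0.006,0,0,0.010],[0,-0.008,0,0,0.010],[0,-0.010,0,0,0.010],[0,-0.012,0,0,0.010],[0,-0.012,0,0,0.010]]' > m.json && python3 steer.py m.json | tail -5
echo '[[0,-0.012,0,0,0.010],[0,0,0,0,0.010]]' > m.json && python3 steer.py m.json |tail -5
python3 - <<'E'
from h import *
go((.6265,-.2955,.2130),116)
t=cam("top");s=cam("side")
for c in (t,s):
    print(proj(c,(.5965,.143,.206)).round(1))
E
```

```text
tcp_pos: [0.557, -0.0734, 0.2133]
eef_rot: [0.09, 0.996, -0.0, -0.0]
force: [-0.1, -1.1, -7.0]
gripper_width: 0.0149
finger_force: 48.9
tcp_pos: [0.5548, -0.0854, 0.2132]
eef_rot: [0.091, 0.996, -0.0, -0.0]
force: [-0.6, 1.5, -5.9]
gripper_width: 0.0147
finger_force: 49.1
t 19.4 pos [ 0.5548 -0.0854  0.2132] psi 169.59 q [ 0.75  0.38 -0.88  1.84  0.33  1.07  1.13] F [-0.6  1.5 -5.9] tilt -1.0 w 0.0147
local d [-0.1085 -0.1936  0.0003] turn 0.9353
[224.2 186.5]
[235.8 204.1]
```

```bash
echo '[[-0.0217,-0.0387,0,0,0.010],[-0.0217,-0.0387,0,0,0.010],[-0.0217,-0.0387,0,0,0.010],[-0.0217,-0.0387,0,0,0.010],[-0.0217,-0.0387,0,0,0.010]]' > m.json && python3 steer.py m.json | tail -5
echo '[[0,0,0,0.17,0.010],[0,0,0,0.17,0.010],[0,0,0,0.17,0.010],[0,0,0,0.17,0.010],[0,0,0,0.17,0.010]]' > m.json && python3 steer.py m.json |tail -5
echo '[[0,0,0,0.083,0.010],[0,0,0,0,0.010],[0,0,0,0,0.01]]' > m.json && python3 steer.py m.json |tail -5
python3 - <<'E'
from h import *
go((.6265,-.2955,.1800),116.1)
for n in("side","top"):
    c=cam(n); p=proj(c,(.6265,-.2955,.13)); x,y=int(p[0])-45,int(p[1])-40
    save(c,"v_"+n+".png"); im=c[0]
    hsv=cv2.cvtColor(im,cv2.COLOR_RGB2HSV)
    print(n,"foot",proj(c,(.6265,-.2955,.1132)).round(1),"slot",proj(c,(.6265,-.2955,.048)).round(1), "hd",proj(c,(.6265,-.2955,.234)).round(1))
    u,v=[int(k) for k in proj(c,(.6265,-.2955,.1132))]
    if n=="side":
        for r in range(v-40,v+12,4): print(r," ".join("%d,%d,%d"%tuple(hsv[r,k]) for k in range(u-20,u+22,3)))
E
```

```text
tcp_pos: [0.6279, -0.2945, 0.2132]
eef_rot: [0.089, 0.996, 0.0, 0.0]
force: [0.2, 0.5, -7.1]
gripper_width: 0.0147
finger_force: 49.4
tcp_pos: [0.6275, -0.293, 0.2131]
eef_rot: [0.494, 0.869, 0.0, -0.0]
force: [-0.2, 0.1, -7.2]
gripper_width: 0.0147
finger_force: 49.9
tcp_pos: [0.6273, -0.2934, 0.2132]
eef_rot: [0.527, 0.85, 0.0, -0.0]
force: [-0.9, -0.3, -7.1]
gripper_width: 0.0152
finger_force: 50.0
t 21.12 pos [ 0.6273 -0.2934  0.2132] psi 116.39 q [ 0.75  0.53 -0.58  1.55  0.31  1.15  0.57] F [-0.9 -0.3 -7.1] tilt -1.0 w 0.0152
local d [-0.0015 -0.0017  0.0332] turn 0.0051
side foot [362.  137.7] slot [359.5 156.9] hd [367.3  97.7]
97 120,11,47 120,11,47 100,17,45 120,7,77 120,9,57 110,16,48 120,5,47 150,6,46 23,11,92 30,6,85 0,3,89 0,5,51 120,5,56 120,7,73
101 113,15,66 120,11,67 105,11,47 120,5,47 105,11,47 105,11,45 120,4,61 20,8,91 30,6,91 30,8,90 0,3,76 0,0,52 120,4,68 105,6,81
105 90,5,47 120,5,47 120,5,48 120,5,48 120,11,48 120,11,48 0,0,86 38,11,91 30,6,89 30,4,72 0,0,53 150,5,55 150,4,59 135,6,88
109 18,99,80 18,134,110 17,70,66 110,16,47 105,11,48 90,6,46 110,12,64 30,9
[... 611 characters left out ...]
,46 113,16,63 105,9,59 105,10,51 45,6,90 30,6,91 45,7,70 120,10,52 110,8,92 105,11,93 100,8,92 105,5,93
133 105,11,45 120,3,76 90,5,51 120,5,52 120,5,52 120,5,51 30,9,88 30,6,88 30,7,78 120,5,93 110,8,93 105,6,92 110,8,93 105,6,90
137 105,10,52 105,10,52 110,14,53 120,10,53 120,5,49 105,9,57 38,12,88 30,6,88 105,6,92 105,11,94 100,8,92 120,6,92 90,6,92 90,6,92
141 120,10,53 150,5,50 105,10,49 105,22,91 105,16,93 105,11,92 90,6,89 30,6,89 110,8,93 110,8,90 110,8,93 110,8,92 108,14,93 105,6,91
145 120,5,52 110,8,96 105,6,92 12,137,177 12,135,178 12,136,175 12,137,171 12,128,172 12,99,144 104,36,92 105,22,92 102,14,92 110,8,90 105,11,91
top foot [402.8 178.1] slot [395.5 181.7] hd [419.2 170. ]
```

```bash
echo '[[-0.0015,-0.0017,0.033,0.005,0.010],[0,0,0.03,0,0.01],[0,0,0,0,0.01],[0,0,0,0,0.01]]' > m.json && python3 steer.py m.json | tail -5
python3 - <<'E'
from h import *
go((.6265,-.2955,.1500),116.1)
c=cam("side"); im=c[0].astype(int)
s,t,R=st()
X,Y=R[:,0],R[:,1]
def P(x,y,zr): return proj(c,t+X*x+Y*y+np.array([0,0,zr]))
F=-.0998
for x in(-.017,.017):
    for y in(-.008,.008): print("foot corner",x,y,P(x,y,F).round(1), "shoulder",P(x,y,F+.038).round(1))
u,v=[int(k) for k in P(0,0,F)]
print(u-14,v)
for r in range(v-24,v+9): print(r," ".join("%3d/%2d"%(im[r,k].sum()//3,im[r,k,0]-im[r,k,2]) for k in range(u-14,u+15)))
E
```

```text
tcp_pos: [0.6269, -0.296, 0.1516]
eef_rot: [0.53, 0.848, 0.0, 0.0]
force: [0.3, 1.0, -7.4]
gripper_width: 0.0148
finger_force: 50.2
t 21.73 pos [ 0.6269 -0.296   0.1516] psi 115.98 q [ 0.74  0.59 -0.56  1.6   0.34  1.05  0.54] F [ 0.3  1.  -7.4] tilt -1.0 w 0.0148
local d [ 0.0007 -0.0001  0.0016] turn -0.0022
foot corner -0.017 -0.008 [364.  152.3] shoulder [365.5 141.2]
foot corner -0.017 0.008 [358.3 151.1] shoulder [359.7 140. ]
foot corner 0.017 -0.008 [361. 160.] shoulder [362.5 148.9]
foot corner 0.017 0.008 [355.2 158.7] shoulder [356.5 147.7]
345 155
131  46/ 1  45/-3  53/-4  63/-2  75/-4  57/-1  57/-2  51/-1  50/-3  49/-2  51/-3  50/-1  50/-2  53/-2  68/ 0  89/ 2  86/ 2  87/ 2  87/ 3  89/ 3  90/ 4  79/ 2  85/ 2  80/ 1  88/-3  90/-3  94/-3  91/-4  90/-3
132  47/-4  64/-2  76/-3  61/-2  56/-2  51/-2  50/-2  50/-1  50/-1  49/-2  50/-2  49/-1  50/-2  54/-2  76/ 1  89/ 3  87/ 2  87/ 2  88/ 3  86/ 3  84/ 2  82/ 2  85/ 2  86/ 0  95/-3  93/-4  91/-3  91/-3  91/-2
133  76/-3  61/-3  56/-2  52/-2  50/-2  50/-1  50/-1  51/-1  51/-2  51/-2  51/-2  52/-2  50/-2  54/-1  79/ 1  89/ 2  87/
[... 5655 characters left out ...]
/45  87/63 134/100 135/99 138/102 133/100 132/97 130/95 129/95 131/96 131/96
161  75/40  76/40  74/39  72/38  71/38  75/41  86/53  83/50  69/38  70/39  68/39  69/41  73/45  74/45  72/45  72/46  69/45  69/43  72/46  72/48  98/71 141/104 139/104 134/99 131/97 130/95 130/95 132/97 127/94
162  77/41  77/39  73/37  74/38  73/39  74/38  71/38  71/39  72/39  72/41  75/43  73/43  70/42  67/40  71/42  71/45  71/45  70/44  72/46  69/45  72/48  88/63 100/71 137/100 134/99 131/96 129/96 130/95 109/79
163  76/41  76/40  74/38  74/39  74/38  74/38  72/36  71/38  72/39  75/42  75/43  72/42  69/39  68/38  69/42  72/43  73/45  73/46  71/46  70/44  70/46  71/47  73/49  85/60  96/68 132/98 133/97 132/96 106/77
```

Run:
```python
from h import *
c=cam("top"); im=c[0].astype(int)
s,t,R=st()
X,Y=R[:,0],R[:,1]
def P(x,y,zr): return proj(c,t+X*x+Y*y+np.array([0,0,zr]))
F=-.0998
for x in(-.017,.017):
    for y in(-.008,.008): print("foot corner",x,y,P(x,y,F).round(1), "shoulder",P(x*23/17,y,F+.038).round(1),"headtop",P(x*23/17,y,F+.12).round(1))
u,v=[int(k) for k in P(.017,0,F)]
print(u-12)
for r in range(v-14,v+12): print(r," ".join("%3d/%3d"%(im[r,k].sum()//3,im[r,k,0]-im[r,k,2]) for k in range(u-12,u+16)))
```

```text
foot corner -0.017 -0.008 [403.3 181.2] shoulder [409.8 178.1] headtop [420.7 172.9]
foot corner -0.017 0.008 [400.5 175.9] shoulder [406.9 172.6] headtop [417.6 167. ]
foot corner 0.017 -0.008 [392.  186.8] shoulder [394.  185.9] headtop [403.6 181.5]
foot corner 0.017 0.008 [389.2 181.5] shoulder [391.1 180.4] headtop [400.5 175.5]
378
170 132/ -9 133/ -8 134/ -6 135/  1 143/ 22 156/ 57 171/101 179/130 183/141 184/148 183/152 185/151 183/153 183/153 183/153 184/152 183/154 182/154 182/154 180/157 179/155 178/156 179/155 178/157 172/157 141/130  91/ 55  69/  6
171 133/ -9 133/ -5 138/ 13 153/ 54 172/ 99 182/128 183/141 184/149 185/151 184/153 184/153 185/152 184/153 183/155 182/155 182/155 182/153 180/156 180/156 178/156 178/157 179/154 180/154 179/155 174/150 150/120 111/ 46  93/  5
172 131/  0 129/ 13 138/ 59 166/124 180/143 184/149 186/148 185/151 185/151 185/153 185/153 185/152 183/154 180/157 180/156 179/154 179/155 179/154 179/156 179/156 180/155 180/156 180/155 178/152 167/137 136/ 79 105/ 23  96/  2
173 124/ 31 118/ 56 121/ 88 144/139 170/156 181/154 184/153 185/152 186/150 
[... 4467 characters left out ...]
 182/153 179/152
193  83/ 79  95/ 92 101/101 103/103 103/102 102/100 101/ 98 100/ 96  98/ 97  99/ 98 102/100 106/102 105/106 105/106 104/105 103/105 129/131 169/160 181/155 182/154 181/155 181/154 182/154 183/152 181/153 179/153 176/145 167/125
194  76/ 74  88/ 87  98/ 97 102/100 102/ 97  98/ 97  99/ 97 100/ 99 102/102 104/104 105/105 105/103 104/104 103/103 101/103 103/102 126/130 168/158 181/155 182/154 182/154 182/153 182/152 182/148 179/143 169/124 159/ 87 146/ 46
195  72/ 72  84/ 80  94/ 91  98/ 96  98/ 97 101/ 99 102/101 105/104 107/105 105/105 104/104 104/102 103/ 99 101/102 101/102 102/101 126/127 167/159 180/156 182/153 182/152 180/150 179/141 174/119 164/ 86 148/ 44 139/ 15 135/  1
```

```bash
echo '[[0.003,0.0018,0,0,0.010],[0,0,0.003,0,0.01],[0,0,0.002,0,0.01],[0,0,0.0015,0,0.01],[0,0,0,0,0.01]]' > m.json && python3 steer.py m.json | tail -5
echo '[[0,0,0.0015,0,0.01],[0,0,0.0015,0,0.01],[0,0,0,0,0.01]]' > m.json && python3 steer.py m.json | tail -5
python3 -c "
from h import *
go((.6265,-.2955,.1150),116.1)"
```

```text
tcp_pos: [0.6265, -0.2925, 0.1436]
eef_rot: [0.53, 0.848, 0.0, -0.0]
force: [-0.3, -0.5, -7.7]
gripper_width: 0.0148
finger_force: 50.1
tcp_pos: [0.6265, -0.2925, 0.1407]
eef_rot: [0.53, 0.848, 0.0, -0.0]
force: [0.0, -0.1, -6.2]
gripper_width: 0.0152
finger_force: 50.1
t 22.82 pos [ 0.6265 -0.2925  0.1407] psi 115.95 q [ 0.73  0.59 -0.56  1.61  0.35  1.03  0.53] F [ 0.  -0.1 -6.2] tilt -1.0 w 0.0152
local d [-0.0027 -0.0013  0.0257] turn -0.0026
```

```bash
echo '[[0,0,0.003,0,0.010],[0,0,0.003,0,0.01],[0,0,0,0,0.01]]' > m.json && python3 steer.py m.json | tail -5
echo '[[0,0,0.003,0,0.01],[0,0,0.003,0,0.01],[0,0,0,0,0.01]]' > m.json && python3 steer.py m.json | tail -5
```

```text
tcp_pos: [0.6264, -0.2924, 0.1344]
eef_rot: [0.53, 0.848, -0.0, -0.0]
force: [-0.0, -0.3, -6.4]
gripper_width: 0.015
finger_force: 50.1
tcp_pos: [0.6264, -0.2924, 0.1285]
eef_rot: [0.53, 0.848, -0.0, -0.0]
force: [0.0, -0.0, -7.7]
gripper_width: 0.015
finger_force: 50.1
```

In the slot with no contact force, so I keep going down.

```bash
echo '[[0,0,0.003,0,0.010],[0,0,0.003,0,0.01],[0,0,0.003,0,0.01],[0,0,0,0,0.01]]' > m.json && python3 steer.py m.json | tail -5
echo '[[0,0,0.002,0,0.01],[0,0,0.001,0,0.01],[0,0,0,0,0.01]]' > m.json && python3 steer.py m.json | tail -5
```

```text
tcp_pos: [0.6264, -0.2924, 0.1195]
eef_rot: [0.53, 0.848, -0.0, -0.0]
force: [0.2, -0.4, -6.9]
gripper_width: 0.015
finger_force: 50.1
tcp_pos: [0.6266, -0.2925, 0.1168]
eef_rot: [0.53, 0.848, 0.0, -0.0]
force: [0.2, 0.4, -6.8]
gripper_width: 0.0147
finger_force: 50.1
```

```bash
echo '[[0,0,0.001,0,0.010],[0,0,0.001,0,0.01],[0,0,0,0,0.01]]' > m.json && python3 steer.py m.json | tail -5
echo '[[0,0,0.001,0,0.01],[0,0,0,0,0.01]]' > m.json && python3 steer.py m.json | tail -5
```

```text
tcp_pos: [0.627, -0.2927, 0.1156]
eef_rot: [0.53, 0.848, 0.0, 0.001]
force: [-0.7, -0.9, 4.5]
gripper_width: 0.0151
finger_force: 51.7
tcp_pos: [0.6274, -0.2929, 0.1155]
eef_rot: [0.53, 0.848, 0.0, 0.001]
force: [-5.0, 0.8, 15.5]
gripper_width: 0.015
finger_force: 53.2
```

```bash
echo '[[0,0,-0.0015,0,0.010],[0,0,0,0,0.0152],[0,0,0,0,0.0158],[0,0,0,0,0.0162],[0,0,0,0,0.018]]' > m.json && python3 steer.py m.json | tail -5
echo '[[0,0,0,0,0.03],[0,0,0,0,0.03],[0,0,0,0,0.03],[0,0,-0.02,0,0.03],[0,0,-0.04,0,0.03]]' > m.json && python3 steer.py m.json | tail -5
echo '[[0,0,-0.05,0,0.04],[0,0,-0.05,0,0.04],[0,0.04,-0.03,0,0.04],[0.03,0.04,0,0,0.04],[0.05,0,0,0,0.04]]' > m.json && python3 steer.py m.json | tail -5
python3 - <<'E'
from h import *
go((.6,-.2,.3),None)
for n in("top","side"):
    c=cam(n); hsv=cv2.cvtColor(c[0],cv2.COLOR_RGB2HSV); d=c[0].astype(int)
    print(n,[proj(c,(.6265,-.293,z)).round(1).tolist() for z in(.048,.136)])
    if n=="side":
        u,v=[int(k) for k in proj(c,(.6265,-.293,.136))]
        for r in range(v-12,v+34,3): print(r,u-14," ".join("%3d/%3d"%(d[r,k].sum()//3,d[r,k,0]-d[r,k,2]) for k in range(u-14,u+14)))
E
```

```text
tcp_pos: [0.6266, -0.2924, 0.1152]
eef_rot: [0.53, 0.848, 0.0, -0.0]
force: [0.5, 1.0, -0.5]
gripper_width: 0.0181
finger_force: 0.0
tcp_pos: [0.626, -0.2922, 0.1759]
eef_rot: [0.53, 0.848, -0.0, -0.001]
force: [1.3, 0.1, -0.1]
gripper_width: 0.0301
finger_force: 0.0
tcp_pos: [0.6651, -0.183, 0.3062]
eef_rot: [0.53, 0.848, 0.001, 0.0]
force: [-0.2, 1.7, -1.3]
gripper_width: 0.04
finger_force: 0.0
t 26.95 pos [ 0.6651 -0.183   0.3062] psi 116.03 q [ 0.61  0.47 -0.62  1.45  0.27  1.31  0.42] F [-0.2  1.7 -1.3] tilt -1.0 w 0.04
local d [ 0.0133 -0.066   0.0061] turn None
top [[394.6, 181.7], [404.6, 176.7]]
side [[358.9, 157.3], [362.3, 131.0]]
118 348  47/ -2  46/ -1  46/ -2  48/ -1  48/ -2  47/ -2  47/ -2  47/ -2  47/ -1  48/ -1  47/ -1  47/ -3  48/ -3  46/ -1  47/ -2  48/ -1  46/ -2  45/ -2  47/ -3  47/ -2  46/ -1  47/ -1  46/ -2  48/ -2  63/ -3  74/ -3  67/ -2  56/ -2
121 348  47/ -1  47/ -2  47/ -2  48/ -2  47/ -2  46/ -2  48/ -1  47/ -2  46/ -2  47/ -2  46/ -1  47/ -3  46/ -1  47/ -2  47/ -2  47/ -2  47/ -1  49/  0  60/ -2  64/ -2  75/ -3  56/ -3  55/ -1  48/ -2  50/ -1  51/ -2  5
[... 2561 characters left out ...]
/ 95
157 348 127/ 90 125/ 87 123/ 88 124/ 88 126/ 90 127/ 92 124/ 87 102/ 40  90/ -1  91/  3  91/  4  91/  3  91/  2  87/  3  76/  0  70/ 13  85/ 62 140/105 135/100 135/100 137/101 133/ 99 131/ 97 130/ 95 129/ 96 130/ 96 131/ 96 109/ 81
160 348 122/ 83 122/ 83 124/ 85 126/ 87 124/ 87 121/ 85  98/ 63  74/ 10  89/  0  89/  3  90/  3  90/  3  89/  3  80/  0  72/  5  85/ 61 137/103 130/ 95 134/ 98 138/101 134/100 133/ 97 131/ 95 130/ 97 132/ 96 132/ 96 110/ 80  56/ 37
163 348 123/ 83 123/ 83 123/ 83 120/ 80 120/ 81 124/ 84 122/ 84  71/ 40  73/ 42  70/ 40  68/ 39  71/ 41  72/ 41  87/ 54 131/ 94 134/ 96 128/ 93 134/ 99 136/102 134/ 99 132/ 97 129/ 95 130/ 94 132/ 96 132/ 96 106/ 77  56/ 37  57/ 37
```

Run:
```python
from h import *
c=cam("top"); hsv=cv2.cvtColor(c[0],cv2.COLOR_RGB2HSV)
h=np.array([.5965,.1435])
def brass(x0,y0,x1,y1,z):
    m=cv2.inRange(hsv[y0:y1,x0:x1],(8,120,120),(25,255,255)); v,u=np.nonzero(m)
    p=onz(c,(u.mean()+x0,v.mean()+y0),z)[:2]-h; print(len(u),(u.mean()+x0,v.mean()+y0),np.linalg.norm(p).round(4),np.degrees(np.arctan2(p[1],p[0])).round(2))
brass(278,190,302,206,.202)
brass(195,120,240,150,.202)
# white gauge head of stepped gauge in rack, top view
d=c[0].astype(int); m=(d.min(2)>190); m[:150]=0;m[205:]=0;m[:,:385]=0;m[:,430:]=0
v,u=np.nonzero(m); print(len(u),u.mean(),v.mean(),onz(c,(u.mean(),v.mean()),.136) if len(u) else 0)
```

```text
19 (np.float64(288.7894736842105), np.float64(198.05263157894737)) 0.151 -100.44
13 (np.float64(201.92307692307693), np.float64(125.23076923076923)) 0.1542 19.94
91 401.94505494505495 177.78021978021977 [ 0.62395436 -0.28633081  0.136     ]
```

```bash
python3 -c "
from bench import bot
print(bot.finish_job())"
```

```text
the job is handed in; nothing more can be done
None
```

I handed the job in at about 27 s: the stepped gauge stands released in the block's slot, bottomed out, with its arm measured within about 1 mm of the index line and the round gauge's hook as expected; the hand-in call gave no verdict.

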